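# Make up two charger kits at the burn-in bench

## Task

Make up the two kits: the silver charger and the white mains adapter go in the blue tray; the black charger, the metal dashboard socket and the yellow-capped fuse jar go in the orange tray. Stand each thing upright on the tray floor in a compartment of its own, with each tray's charger in the compartment that has the white pad. Leave the red-topped reject charger, the multimeter and the screwdriver where they are.

Things in the scene. Friction and masses are not known exactly. Their poses are not given: they have to be found in the camera images.
- silver_charger: Charger standing upright on the bench, 66 mm tall, 30 mm in diameter up to 52 mm, above which a crown tapers to 20 mm at the top: silver body with a thin black band, silver tapered crown with a pale blue-violet lens on top. Origin: centre of its underside, z up along its axis.
- black_charger: Charger standing upright on the bench, 66 mm tall, 30 mm in diameter up to 52 mm, above which a crown tapers to 20 mm at the top: black body, black tapered crown with a deep blue lens on top. Origin: centre of its underside, z up along its axis.
- reject_charger: Charger standing upright on the bench, 66 mm tall, 30 mm in diameter up to 52 mm, above which a crown tapers to 20 mm at the top: silver body with a RED tapered crown; a reject, to be left where it stands. Origin: centre of its underside, z up along its axis.
- mains_adapter: White plastic mains adapter block standing on end, 26 mm (its x) by 36 mm (its y), 52 mm tall, with two brass pins standing 14 mm up from its top. Origin: centre of its underside, z up.
- dash_socket: Dashboard socket: steel tube 32 mm in outer diameter, open at the top, standing on a round black flange 38 mm in diameter and 5 mm thick; 50 mm tall in all. Origin: centre of the flange's underside, z up along its axis.
- fuse_jar: Small round closed glass jar with a yellow cap, standing, 50 mm tall: glass body 34 mm in diameter, cap 32 mm in diameter from 34 mm up to the top. Origin: centre of its underside, z up along its axis.
- blue_tray: Open blue plastic kit tray, fixed to the bench, 120 mm along its y, 62 mm along x. Two compartments in a row along y, each 54 x 54 mm inside, centres at x = 0, y = -29 and +29 mm; the one at y = +29 mm has a white square pad (negligibly thin) on its floor. Walls and dividers 4 mm thick, tops 22 mm above its origin; floor top at 4 mm. Origin: centre of underside, z up.
- orange_tray: Open orange plastic kit tray, fixed to the bench, 178 mm along its y, 62 mm along x. Three compartments in a row along y, each 54 x 54 mm inside, centres at x = 0, y = -58, 0 and +58 mm; the one at y = +58 mm has a white square pad (negligibly thin) on its floor. Walls and dividers 4 mm thick, tops 22 mm above its origin; floor top at 4 mm. Origin: centre of underside, z up.
- multimeter: Yellow hand-held multimeter lying flat, 150 (its x) x 75 x 41 mm over the dial, to be left alone. Origin: centre of its underside.
- screwdriver: Loose screwdriver, red handle (26 mm thick, at its -x end) and steel blade, 200 mm long, lying along its own x, to be left alone. Origin: on the bench under the middle of its length.
Not all that is in view belongs to the job. Leave any pink or turquoise look-alike of the black_charger alone.

How it is judged:
By the outcome, as a careful person would: the job done as asked, in the order asked, and still so for the second after the job is handed in, with the robot touching nothing.
It also fails if it takes over 128 s, if anything falls off the work surface, if the arm or the gripper's body presses on something with over 40 N, if the wrist force passes 120 N, or if a joint passes its speed limit or range.

## Robot

A 6-joint arm with a two-finger parallel gripper is mounted at the origin on the work surface. World frame = base frame: x ahead of the robot, y to its left, z up, the work surface at z = 0. Lengths are in m, angles in rad, forces in N, time in s.
With the tool pointing down it reaches from about 0.225 to 0.875 m from the base axis. Payload 3.4 kg.
Tool frame: the origin (TCP) lies at the very end of the fingers, on their centre line; the grasp point (between the pads) lies 19 mm behind it; z points along the fingers, y is the line along which they close (so a half turn about z gives the same grasp; the last joint's range is limited). The gripper opens to 85 mm and grips with 20 to 120 N. Pads are 22 mm wide; open, the fingers measure 114 mm over their backs; the gripper's body (76 mm by 85 mm) begins 54 mm behind the grasp point. The pads swing forward as they close: fully open they stand 13 mm farther back than shut.
Start: joints at [1.124, 0.276, 1.505, -0, 1.361, -0.121], TCP at [0.184, 0.545, 0.231] pointing down, gripper open.
Joint ranges: [-2.89, 2.89], [-0.75, 2.08], [0.22, 2.7], [-1.18, 4.32], [0.11, 2.71], [-2.7, 2.7]. Speed limits (rad/s): [2.57, 2.57, 3.14, 3.14, 3.14, 3.14].

## Interface

Orientations are given as a unit quaternion [w, x, y, z].
In Python, from rig import manip gives the robot as it stands. The module is installed in compiled form; this text tells all that it offers.
- The arm moves only by the tool play_rows, never from a script. Its argument "motion" is a list of rows, each a list of 5 numbers: the shift along the tool's x, y, z in units of 40 mm (1.0 is 40 mm), then the turn about the tool's z in units of 10 degrees (1.0 is 10 degrees), then the finger opening in mm, from 0 to 85.4. A call has 1 to 5 rows; each row is the pose to reach, as a shift and turn from the pose commanded when the call began, along the tool's axes at that moment; what a row does not reach only later rows make up. A row lasts 1/8 s, in which the tool goes at most 62.5 mm and 10.7 degrees, less where a joint would pass 70% of its speed; a pose out of reach is approached as far as the arm can. A call with a gripper value outside its range is refused whole. The fingers move at their own pace and stop on an object; "newtons" is the grip in N (left out, the last holds). Time passes only in rows, so rows that repeat a pose let the fingers close. It gives the time, the measured TCP pose, the force, the opening and the grip force at its end, in the units of the state.
- manip.get_state(): the state, without advancing time (a new reading comes with each control period).
- manip.get_image(name): name is "scene" or "top" or "wrist"; returns a dict with "img" (420x560x3 uint8, red, green, blue), "range_z" (420x560 float32, m along the optical axis (not along the pixel's ray), 0 where there is no reading), "fx", "fy", "cx", "cy" (pixels), "D" ([k1, k2, p1, p2, k3] as OpenCV has them; the pictures are not rectified), "R" (3x3) and "t" (3): a world point X has camera coordinates R X + t. Camera axes: x right, y down, z forward; pixel columns grow to the right and rows downward; lengths in m; the calibration is good to about 2 mm. A picture is of the moment at which its call begins.
- manip.sign_off(): hands the job in; it is judged then, once.
The state is a dict: "clock": time; "qpos": joint angles; "qd": joint speeds; "effort": joint torques, N m; "position": TCP position; "ee_rot": TCP orientation; "contact_force": force on the tool from outside, world axes, zero at the start; "moment": the same for the moment, N m; "width": finger opening in m; "gripper_force": force on a finger pad.
Only numpy, scipy, OpenCV 4.12 (cv2) and the standard library are available. Lean on these libraries where they do the work, as an engineer would, in place of code of your own. Each camera call takes 0.05 s, during which the arm holds its last target. There are 200 camera calls.

## Working session

There is one attempt and no reset: what is moved stays moved. The work goes in short steps, Python scripts to look and compute and a tool call to move; the robot and the scene stay as the last step left them, time stands still between calls to the robot, and variables do not carry over. Pictures are saved under pics/ and viewed, at most 14 in all, crops included, and the job is handed in when it is done.

Besides the shell and the picture viewer there is one more tool, called after "Emit:" by a JSON object that holds its "name" and its "arguments". play_rows: Moves the arm, as the interface text tells. Its arguments: {"type":"object","properties":{"motion":{"type":"array","items":{"type":"array","items":{"type":"number"}}},"newtons":{"type":"number"}},"required":["motion"]}

```bash
mkdir -p pics
python3 - <<'E'
from rig import manip
import cv2,numpy as np,pickle
s=manip.get_state();print(s['position'],s['ee_rot'],s['clock'],s['contact_force'])
d={}
for n in ('scene','top'):
    g=manip.get_image(n);d[n]=g
    cv2.imwrite(f'pics/{n}0.png',g['img'][:,:,::-1]);print(n,g['fx'],g['cx'],g['cy'],g['D'],-np.array(g['R']).T@g['t'])
pickle.dump(d,open('d0.pkl','wb'))
E
```

```text
[0.18381531 0.54427162 0.23041472] [-2.54543488e-04  1.62171729e-01  9.86762105e-01 -9.01726496e-04] 0.0 [-0.15018279 -1.18649333  0.10028589]
scene 515.1054786817075 287.6361388375992 211.58680311236685 [-0.05618941  0.          0.          0.          0.        ] [1.08637415 0.4864078  0.88698959]
top 462.0645469485731 283.96011688143653 210.72071911989858 [-0.14463784  0.          0.          0.          0.        ] [ 0.42329037 -0.00879465  1.23180827]
```

View pics/top0.png

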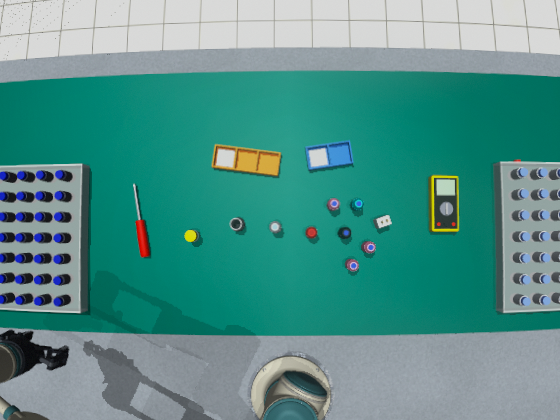

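View pics/scene0.png

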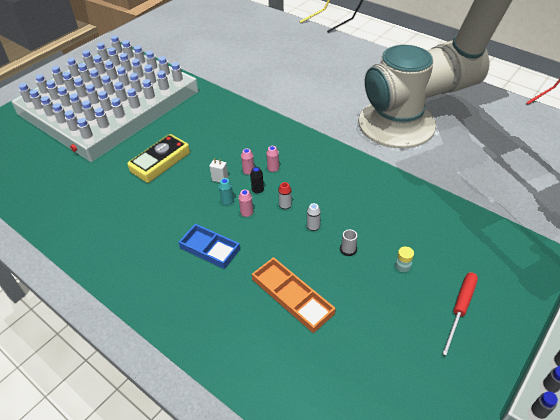

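The top view looks along −z with x up and y to the left. Fuse jar is at (191,236), socket (236,224), silver (276,227), red reject (312,232), black (345,232) and adapter (384,222). The look-alikes are at (358,203), (334,203), (370,247) and (352,265). The orange tray is at (247,160) and the blue tray at (329,156), with both pads at the left (+y) ends.

```bash
cat > h.py <<'E'
import cv2,numpy as np,pickle
def rays(g,uv):
    K=np.array([[g['fx'],0,g['cx']],[0,g['fy'],g['cy']],[0,0,1]])
    p=cv2.undistortPoints(np.float64(uv).reshape(-1,1,2),K,np.float64(g['D']))[:,0]
    R=np.array(g['R']);d=np.c_[p,np.ones(len(p))]@R
    return -R.T@np.array(g['t']),d
def plane(g,uv,z):
    c,d=rays(g,uv);return c+d*((z-c[2])/d[:,2])[:,None]
def cloud(g):
    h,w=g['range_z'].shape;v,u=np.mgrid[:h,:w]
    c,d=rays(g,np.c_[u.ravel(),v.ravel()]);P=c+d*g['range_z'].reshape(-1,1)
    P[g['range_z'].ravel()<=0]=np.nan
    return P.reshape(h,w,3)
E
python3 - <<'E'
from h import *
d=pickle.load(open('d0.pkl','rb'))
for n,g in d.items():
    P=cloud(g);X,Y,Z=[P[...,i] for i in range(3)]
    roi=(X>.25)&(X<.65)&(Y>-.3)&(Y<.3)
    print(n,'bench z',np.nanmedian(Z[roi]))
    m=(roi&(Z>.03)).astype(np.uint8)
    k,L,st,ce=cv2.connectedComponentsWithStats(m)
    for i in range(1,k):
        if st[i,4]<12: continue
        p=P[L==i];top=np.percentile(p[:,2],95);c=g['img'][L==i].mean(0).astype(int)
        q=p[p[:,2]>top-.005]
        print(ce[i].round(),st[i,4],c,'top %.3f'%top,'cen',q.mean(0).round(4)[:2],'mid',((q.max(0)+q.min(0))/2).round(4)[:2],'ext',np.ptp(q,axis=0).round(3)[:2])
    hsv=cv2.cvtColor(g['img'],cv2.COLOR_RGB2HSV)
    for nm,lo,hi in(('blue',105,120),('orange',8,22)):
        mm=((hsv[...,0]>=lo)&(hsv[...,0]<=hi)&(hsv[...,1]>120)&(X>.45)&(X<.7)&(abs(Y)<.25)).astype(np.uint8)
        cs,_=cv2.findContours(mm,cv2.RETR_EXTERNAL,cv2.CHAIN_APPROX_NONE);c=max(cs,key=cv2.contourArea)
        # tray rim: project high points
        q=plane(g,c[:,0],.022)[:,:2]
        r=cv2.minAreaRect((q*1000).astype(np.float32));print(nm,r)
        t=(mm>0)&(Z>.015);print('  z>15mm',cv2.minAreaRect((P[t][:,:2]*1000).astype(np.float32)))
E
```

```text
scene bench z 0.0012268679900897528
[272. 154.] 181 [176 119 153] top 0.067 cen [ 0.352 -0.156] mid [ 0.3508 -0.1576] ext [0.024 0.026]
[247. 157.] 178 [176 119 154] top 0.067 cen [ 0.3965 -0.2014] mid [ 0.3963 -0.202 ] ext [0.021 0.024]
[218. 167.] 210 [188 192 188] top 0.056 cen [ 0.4627 -0.2372] mid [ 0.4624 -0.2373] ext [0.028 0.038]
[256. 176.] 191 [36 39 56] top 0.067 cen [ 0.4342 -0.1381] mid [ 0.4332 -0.1396] ext [0.024 0.025]
[225. 187.] 200 [ 62 138 151] top 0.067 cen [ 0.5078 -0.1716] mid [ 0.5069 -0.1719] ext [0.023 0.021]
[284. 191.] 199 [157  82  81] top 0.067 cen [ 0.4352 -0.0518] mid [ 0.4336 -0.0523] ext [0.023 0.023]
[245. 199.] 208 [178 121 156] top 0.067 cen [ 0.5086 -0.1092] mid [ 0.5085 -0.1092] ext [0.023 0.022]
[313. 213.] 214 [159 166 172] top 0.067 cen [0.4494 0.0405] mid [0.4494 0.0399] ext [0.021 0.02 ]
[349. 237.] 198 [143 145 146] top 0.052 cen [0.457  0.1412] mid [0.4567 0.1417] ext [0.033 0.03 ]
[406. 255.] 215 [212 210 108] top 0.052 cen [0.4267 0.2608] mid [0.4263 0.26  ] ext [0.032 0.031]
blue ((643.9714965820312, -96.91002655029297), (73.3142166137
[... 1136 characters left out ...]
op 0.051 cen [0.4258 0.259 ] mid [0.4261 0.2587] ext [0.028 0.032]
[369. 247.] 125 [130 106 143] top 0.067 cen [ 0.3942 -0.2027] mid [ 0.395  -0.2023] ext [0.02 0.02]
[352. 265.] 122 [132 106 145] top 0.067 cen [ 0.3496 -0.1583] mid [ 0.35   -0.1586] ext [0.02 0.02]
blue ((655.0352783203125, -141.4591827392578), (68.26480865478516, 35.84330368041992), 55.59397888183594)
  z>15mm ((574.25732421875, -127.77628326416016), (172.8997039794922, 99.13837432861328), 26.607162475585938)
orange ((625.5751342773438, 116.3507308959961), (176.9810333251953, 61.47550582885742), 81.87713623046875)
  z>15mm ((627.4255981445312, 117.38719177246094), (175.6865997314453, 59.706024169921875), 81.81243896484375)
```

Run:
```python
from h import *
d=pickle.load(open('d0.pkl','rb'))
for n,g in d.items():
    P=cloud(g);X,Y,Z=[P[...,i] for i in range(3)]
    for nm,b in(('blue',(.58,.71,-.18,-.01,.016,.026)),('orange',(.58,.71,.0,.22,.016,.026)),('adapter',(.43,.5,-.275,-.2,.047,.056))):
        t=(X>b[0])&(X<b[1])&(Y>b[2])&(Y<b[3])&(Z>b[4])&(Z<b[5])
        print(n,nm,t.sum(),cv2.minAreaRect((P[t][:,:2]*1000).astype(np.float32)))
    w=(g['img'].min(2)>190)&(X>.58)&(X<.71)&(Y>-.18)&(Y<.22)
    for s in(-1,1): print('pad',P[w&(s*(Y-.03)>0)].mean(0))
```

```text
scene blue 476 ((640.1134033203125, -102.4820785522461), (65.421875, 123.6143569946289), 8.15621280670166)
scene orange 786 ((627.5906982421875, 118.20631408691406), (181.36080932617188, 65.44544219970703), 82.18399047851562)
scene adapter 109 ((461.740234375, -238.28036499023438), (27.8050537109375, 36.240562438964844), 18.705318450927734)
pad [ 0.63243602 -0.07734347  0.0044631 ]
pad [0.63316155 0.17507191 0.00431617]
top blue 236 ((640.1294555664062, -103.72184753417969), (63.045936584472656, 120.98391723632812), 8.289958000183105)
top orange 329 ((629.2702026367188, 117.49644470214844), (176.4283905029297, 63.32545471191406), 81.81195831298828)
top adapter 119 ((461.0905456542969, -240.64596557617188), (25.188148498535156, 35.4764289855957), 17.770841598510742)
pad [ 0.63483217 -0.07606127  0.00249763]
pad [0.63576283 0.17466457 0.00268434]
```

Emit:
{"name": "play_rows", "arguments": {"motion": [[-10.3,-9.8,0,7.13,85],[-10.3,-9.8,0,7.13,85],[-10.3,-9.8,0,7.13,85],[-10.3,-9.8,0,7.13,85],[-10.3,-9.8,0,7.13,85]], "newtons": 40}}

```text
clock: 0.72
position: [0.33, 0.2664, 0.2311]
ee_rot: [0.0, 0.593, 0.805, 0.0]
contact_force: [1.5, 0.5, -0.7]
width: 0.085
gripper_force: 0.0
```

```bash
cat > go.py <<'E'
import sys,numpy as np
from rig import manip
from scipy.spatial.transform import Rotation as T
s=manip.get_state();w,x,y,z=s['ee_rot'];R=T.from_quat([x,y,z,w]).as_matrix()
X=np.array(list(map(float,sys.argv[1:4])));yaw=float(sys.argv[4])  # yaw: world angle of tool y, deg
a=np.degrees(np.arctan2(R[1,1],R[0,1]))
print('clock',s['clock'],'pos',s['position'].round(4),'yaw',round(a,2),'q',np.round(s['qpos'],2),'w',round(s['width'],4),'gf',s['gripper_force'],'F',np.round(s['contact_force'],1))
print('row',(R.T@(X-s['position'])/.04).round(3),'turn',round(((a-yaw+180)%360-180)/10,3),'tilt',R[2,2].round(5))
E
python3 go.py .449 .040 .13 0
```

```text
clock 0.725 pos [0.33   0.2664 0.2311] yaw 17.3 q [ 0.51  0.05  1.79 -0.    1.3   0.21] w 0.085 gf 0.0 F [ 1.5  0.5 -0.7]
row [-6.288  1.156  2.529] turn 1.73 tilt -1.0
```

Emit:
{"name": "play_rows", "arguments": {"motion": [[-6.3,1.16,0,1.73,65],[-6.3,1.16,0,1.73,65],[-6.3,1.16,0,1.73,65],[-6.3,1.16,0,1.73,65],[-6.3,1.16,2.5,1.73,65]]}}

```text
clock: 1.35
position: [0.4559, 0.04, 0.1718]
ee_rot: [0.006, 0.707, 0.707, 0.004]
contact_force: [-0.2, 0.5, -1.3]
width: 0.0646
gripper_force: 0.0
```

```bash
python3 go.py .449 .040 .02 0
python3 - <<'E'
from h import *
from rig import manip
g=manip.get_image('wrist');cv2.imwrite('pics/w1.png',g['img'][:,:,::-1])
P=cloud(g);Z=P[...,2]
m=((Z>.06)&(Z<.075)&(abs(P[...,1]-.04)<.05)&(abs(P[...,0]-.45)<.05));print(m.sum(),P[m].mean(0) if m.any() else '')
E
```

```text
clock 1.35 pos [0.4559 0.04   0.1718] yaw -0.02 q [-0.06  0.14  1.85 -0.    1.14 -0.06] w 0.0646 gf 0.0 F [-0.2  0.5 -1.3]
row [ 0.009 -0.224  3.792] turn -0.002 tilt -0.9999
521 [0.45015917 0.04115034 0.06532139]
```

View pics/w1.png

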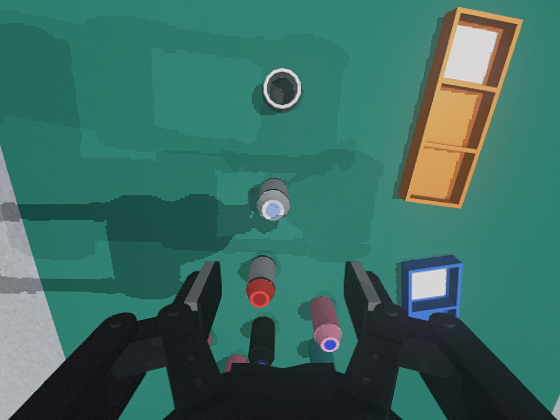

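Wrist view: the silver charger is at (272,205), the reject at (260,292), the socket at (282,90), and the trays are on the right. The wrist depth gives the silver charger at (0.450, 0.041), which agrees with the other cameras.

Emit:
{"name": "play_rows", "arguments": {"motion": [[0,0,1,0,65],[0,0,2,0,65],[0,0,2.7,0,65],[0,0,2.7,0,65]]}}

```text
clock: 1.9
position: [0.4469, 0.0446, 0.0595]
ee_rot: [-0.002, 0.705, 0.709, -0.002]
contact_force: [-0.4, 0.1, -0.7]
width: 0.0647
gripper_force: 0.0
```

```bash
python3 go.py .449 .040 .02 0
```

```text
clock 1.9 pos [0.4469 0.0446 0.0595] yaw 0.34 q [-0.06  0.27  2.01  0.    0.87 -0.06] w 0.0647 gf 0.0 F [-0.4  0.1 -0.7]
row [-0.116  0.057  0.988] turn 0.034 tilt -0.99998
```

Emit:
{"name": "play_rows", "arguments": {"motion": [[-0.1,0.05,1.0,0,65],[-0.1,0.05,1.0,0,65],[-0.1,0.05,1.0,0,20],[-0.1,0.05,1.0,0,20],[-0.1,0.05,1.0,0,20]]}}

```text
clock: 2.52
position: [0.452, 0.0403, 0.0226]
ee_rot: [0.001, 0.705, 0.709, 0.001]
contact_force: [-1.0, -0.1, 5.8]
width: 0.0287
gripper_force: 39.2
```

Emit:
{"name": "play_rows", "arguments": {"motion": [[0,0,0,0,20],[0,0,0,0,20]]}}

```text
clock: 2.78
position: [0.452, 0.0403, 0.0227]
ee_rot: [0.001, 0.705, 0.709, 0.001]
contact_force: [-0.6, -0.3, 5.1]
width: 0.0289
gripper_force: 39.2
```

Emit:
{"name": "play_rows", "arguments": {"motion": [[0,0,-1.2,0,20],[0,0,-2.4,0,20],[-1,1.6,-2.7,0,20],[-2,3.2,-2.7,0,20],[-2.87,4.6,-2.7,0,20]]}}

```text
clock: 3.4
position: [0.6119, -0.0586, 0.1308]
ee_rot: [0.001, 0.705, 0.709, 0.001]
contact_force: [0.8, 0.7, -0.1]
width: 0.0288
gripper_force: 39.7
```

Emit:
{"name": "play_rows", "arguments": {"motion": [[0,0,0,0,20],[0,0,0,0,20],[0,0,0,0,20]]}}

```text
clock: 3.78
position: [0.6086, -0.0569, 0.1291]
ee_rot: [-0.0, 0.705, 0.709, -0.0]
contact_force: [0.4, 0.4, -0.3]
width: 0.029
gripper_force: 39.9
```

```bash
python3 go.py .6359 -.0743 .028 0
```

```text
clock 3.775 pos [ 0.6086 -0.0569  0.1291] yaw 0.36 q [-0.21  0.4   1.58  0.    1.16 -0.21] w 0.029 gf 39.88528542802669 F [ 0.4  0.4 -0.3]
row [-0.441  0.681  2.527] turn 0.036 tilt -1.0
```

Emit:
{"name": "play_rows", "arguments": {"motion": [[-0.44,0.68,0,0,20],[-0.44,0.68,0,0,20],[-0.44,0.68,1.2,0,20],[-0.44,0.68,2.0,0,20],[-0.44,0.68,2.0,0,20]]}}

```text
clock: 4.4
position: [0.6338, -0.0737, 0.0465]
ee_rot: [-0.003, 0.705, 0.709, -0.002]
contact_force: [0.1, 0.4, -0.5]
width: 0.0288
gripper_force: 39.9
```

```bash
python3 go.py .6359 -.0743 .028 0
```

```text
clock 4.4 pos [ 0.6338 -0.0737  0.0465] yaw 0.36 q [-0.22  0.52  1.61  0.    1.02 -0.23] w 0.0288 gf 39.94793214602396 F [ 0.1  0.4 -0.5]
row [-0.016  0.057  0.461] turn 0.036 tilt -0.99997
```

Emit:
{"name": "play_rows", "arguments": {"motion": [[0,0,0.25,0,20],[0,0,0.5,0,20],[0,0,0.5,0,20],[0,0,0.5,0,20]]}}

```text
clock: 4.9
position: [0.6376, -0.0753, 0.0292]
ee_rot: [0.0, 0.705, 0.709, 0.0]
contact_force: [0.4, -0.8, -1.2]
width: 0.0286
gripper_force: 39.9
```

Emit:
{"name": "play_rows", "arguments": {"motion": [[0,0,0.06,0,20],[0,0,0.06,0,20],[0,0,0.06,0,50],[0,0,0.06,0,50],[0,0,0.06,0,50]]}}

```text
clock: 5.52
position: [0.6372, -0.0752, 0.0262]
ee_rot: [-0.0, 0.705, 0.709, 0.0]
contact_force: [-0.7, 0.6, 0.2]
width: 0.0504
gripper_force: 0.0
```

Emit:
{"name": "play_rows", "arguments": {"motion": [[0,0,-0.6,0,50],[0,0,-1.7,0,65],[0,0,-2.7,0,65],[0,0,-2.7,0,65],[0,0,-2.7,0,65]]}}

```text
clock: 6.15
position: [0.6366, -0.0751, 0.1337]
ee_rot: [-0.001, 0.705, 0.709, -0.0]
contact_force: [-0.0, -0.1, -0.1]
width: 0.065
gripper_force: 0.0
```

```bash
python3 go.py .461 -.240 .13 18;python3 - <<'E'
from h import *
from rig import manip
g=manip.get_image('scene');cv2.imwrite('pics/s1.png',g['img'][:,:,::-1])
P=cloud(g);Z=P[...,2]
m=((Z>.065)&(Z<.075)&(abs(P[...,1]+.0743)<.03)&(abs(P[...,0]-.636)<.03));print(m.sum(),P[m].mean(0) if m.any() else '')
E
```

```text
clock 6.15 pos [ 0.6366 -0.0751  0.1337] yaw 0.32 q [-0.23  0.44  1.5   0.    1.2  -0.23] w 0.065 gf 0.0 F [-0.  -0.1 -0.1]
row [-4.099 -4.413  0.097] turn -1.768 tilt -1.0
80 [ 0.6383017  -0.07349167  0.06906173]
```

View pics/s1.png

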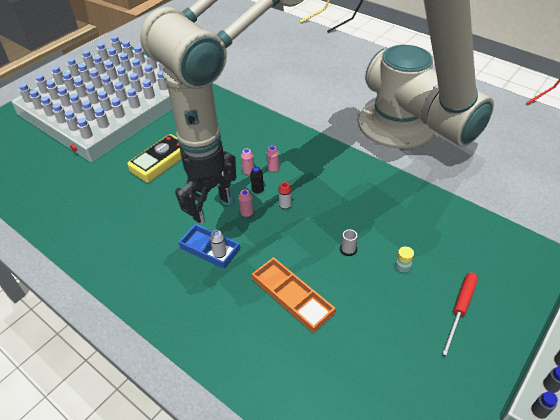

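The silver charger stands upright on the white-pad compartment at (217,243). The mains adapter is next.

Emit:
{"name": "play_rows", "arguments": {"motion": [[-4.1,-4.4,0,-1.77,65],[-4.1,-4.4,0,-1.77,65],[-4.1,-4.4,0,-1.77,65],[-4.1,-4.4,0,-1.77,65],[-4.1,-4.4,0,-1.77,65]]}}

```text
clock: 6.82
position: [0.4588, -0.2415, 0.1328]
ee_rot: [-0.002, 0.59, 0.808, -0.0]
contact_force: [0.5, -0.1, -0.3]
width: 0.065
gripper_force: 0.0
```

Emit:
{"name": "play_rows", "arguments": {"motion": [[0,0,0.5,0,65],[0,0,0.5,0,65],[0,0,0.5,0,65]]}}

```text
clock: 7.2
position: [0.4627, -0.2396, 0.114]
ee_rot: [-0.0, 0.587, 0.809, 0.0]
contact_force: [0.7, -0.1, 0.8]
width: 0.065
gripper_force: 0.0
```

```bash
python3 go.py .461 -.240 .02 18
```

```text
clock 7.2 pos [ 0.4627 -0.2396  0.114 ] yaw 18.08 q [-0.61  0.29  1.8   0.    1.05 -0.93] w 0.065 gf 0.0 F [ 0.7 -0.1  0.8]
row [ 1.00e-03 -4.30e-02  2.35e+00] turn 0.008 tilt -1.0
```

Emit:
{"name": "play_rows", "arguments": {"motion": [[0,-0.04,1,0,65],[0,-0.04,1.9,0,65],[0,-0.04,2.35,0,65],[0,-0.04,2.35,0,65],[0,-0.04,2.35,0,65]]}}

```text
clock: 7.82
position: [0.4617, -0.241, 0.0212]
ee_rot: [0.001, 0.587, 0.809, 0.0]
contact_force: [0.5, 0.6, 0.8]
width: 0.0649
gripper_force: 0.0
```

Emit:
{"name": "play_rows", "arguments": {"motion": [[0,0,0,0,15],[0,0,0,0,15],[0,0,0,0,15],[0,0,0,0,15],[0,0,0,0,15]]}}

```text
clock: 8.45
position: [0.4612, -0.241, 0.0211]
ee_rot: [0.001, 0.588, 0.809, 0.0]
contact_force: [0.3, 0.8, 5.5]
width: 0.0258
gripper_force: 40.0
```

Emit:
{"name": "play_rows", "arguments": {"motion": [[0,0,-1.2,0,15],[0,0,-2.4,0,15],[0,0,-2.9,0,15],[0,0,-2.9,0,15]]}}

```text
clock: 8.95
position: [0.4614, -0.2413, 0.1376]
ee_rot: [0.002, 0.588, 0.809, 0.0]
contact_force: [0.3, 0.4, -1.4]
width: 0.0256
gripper_force: 39.8
```

```bash
python3 go.py .6441 -.1317 .13 8.2
```

```text
clock 8.95 pos [ 0.4614 -0.2413  0.1376] yaw 18.02 q [-0.62  0.27  1.77  0.    1.1  -0.93] w 0.0256 gf 39.81204092502594 F [ 0.3  0.4 -1.4]
row [1.192 5.191 0.199] turn 0.982 tilt -0.99999
```

Emit:
{"name": "play_rows", "arguments": {"motion": [[0.3,1.3,0,0.98,15],[0.6,2.6,0,0.98,15],[0.9,3.9,0,0.98,15],[1.19,5.19,0,0.98,15],[1.19,5.19,0,0.98,15]]}}

```text
clock: 9.57
position: [0.6454, -0.1288, 0.1334]
ee_rot: [-0.001, 0.653, 0.757, 0.0]
contact_force: [-0.8, -0.9, -1.5]
width: 0.0256
gripper_force: 40.1
```

Emit:
{"name": "play_rows", "arguments": {"motion": [[0,0,0.5,0,15],[0,0,1,0,15],[0,0,1,0,15]]}}

```text
clock: 9.95
position: [0.6401, -0.1311, 0.093]
ee_rot: [-0.003, 0.655, 0.756, -0.002]
contact_force: [-0.2, 0.3, -0.9]
width: 0.025
gripper_force: 40.1
```

```bash
python3 go.py .6441 -.1317 .026 8.2
```

```text
clock 9.95 pos [ 0.6401 -0.1311  0.093 ] yaw 8.19 q [-0.31  0.49  1.52 -0.    1.14 -0.45] w 0.025 gf 40.077677965164185 F [-0.2  0.3 -0.9]
row [-0.035  0.109  1.674] turn -0.001 tilt -0.99997
```

Emit:
{"name": "play_rows", "arguments": {"motion": [[-0.03,0.05,0.4,0,15],[-0.03,0.05,0.9,0,15],[-0.03,0.05,1.4,0,15],[-0.03,0.05,1.5,0,15],[-0.03,0.05,1.5,0,15]]}}

```text
clock: 10.58
position: [0.6456, -0.1324, 0.0364]
ee_rot: [0.0, 0.655, 0.756, 0.0]
contact_force: [0.5, 0.0, -0.7]
width: 0.0254
gripper_force: 40.1
```

Emit:
{"name": "play_rows", "arguments": {"motion": [[0,0,0,0,15],[0,0,0,0,15]]}}

```text
clock: 10.82
position: [0.6461, -0.1323, 0.0372]
ee_rot: [0.001, 0.655, 0.756, 0.0]
contact_force: [0.2, 0.8, -1.1]
width: 0.0254
gripper_force: 40.1
```

Target z is about 0.0255.

Emit:
{"name": "play_rows", "arguments": {"motion": [[0,-0.03,0.15,0,15],[0,-0.03,0.28,0,15],[0,-0.03,0.28,0,15],[0,-0.03,0.28,0,15]]}}

```text
clock: 11.32
position: [0.6443, -0.1323, 0.0252]
ee_rot: [-0.0, 0.655, 0.756, 0.0]
contact_force: [-0.7, 0.0, 1.9]
width: 0.0255
gripper_force: 40.6
```

Emit:
{"name": "play_rows", "arguments": {"motion": [[0,0,0,0,45],[0,0,0,0,45],[0,0,0,0,45],[0,0,0,0,45]]}}

```text
clock: 11.82
position: [0.6443, -0.1323, 0.025]
ee_rot: [-0.0, 0.655, 0.756, 0.0]
contact_force: [0.3, 0.3, 0.9]
width: 0.0452
gripper_force: 0.0
```

Emit:
{"name": "play_rows", "arguments": {"motion": [[0,0,-0.6,0,45],[0,0,-1.7,0,60],[0,0,-2.8,0,60],[0,0,-2.8,0,60],[0,0,-2.8,0,60]]}}

```text
clock: 12.45
position: [0.6438, -0.1321, 0.1367]
ee_rot: [-0.0, 0.655, 0.756, -0.0]
contact_force: [0.3, -0.1, 0.2]
width: 0.0598
gripper_force: 0.0
```

```bash
python3 go.py .432 -.1395 .13 0
```

```text
clock 12.45 pos [ 0.6438 -0.1321  0.1367] yaw 8.22 q [-0.31  0.46  1.46  0.    1.22 -0.45] w 0.0598 gf 0.0 F [ 0.3 -0.1  0.2]
row [ 0.574 -5.266  0.171] turn 0.822 tilt -1.0
```

Emit:
{"name": "play_rows", "arguments": {"motion": [[0.57,-5.27,0,0.82,58],[0.57,-5.27,0,0.82,58],[0.57,-5.27,0,0.82,58],[0.57,-5.27,0,0.82,58],[0.57,-5.27,0,0.82,58]]}}

```text
clock: 13.08
position: [0.4296, -0.139, 0.1358]
ee_rot: [-0.002, 0.707, 0.707, -0.001]
contact_force: [-0.1, -0.4, -0.6]
width: 0.0576
gripper_force: 0.0
```

Emit:
{"name": "play_rows", "arguments": {"motion": [[0,0,0.5,0,58],[0,0,0.5,0,58],[0,0,0.5,0,58]]}}

```text
clock: 13.45
position: [0.4333, -0.1399, 0.1169]
ee_rot: [-0.0, 0.707, 0.707, 0.0]
contact_force: [0.0, -0.3, -0.5]
width: 0.0579
gripper_force: 0.0
```

```bash
python3 go.py .432 -.1395 .021 0
```

```text
clock 13.45 pos [ 0.4333 -0.1399  0.1169] yaw 0.04 q [-0.47  0.2   1.93  0.    1.02 -0.47] w 0.0579 gf 0.0 F [ 0.  -0.3 -0.5]
row [ 0.01  -0.031  2.397] turn 0.004 tilt -1.0
```

Emit:
{"name": "play_rows", "arguments": {"motion": [[0,-0.03,0.9,0,58],[0,-0.03,1.8,0,58],[0,-0.03,2.4,0,58],[0,-0.03,2.4,0,58],[0,-0.03,2.4,0,58]]}}

```text
clock: 14.08
position: [0.4324, -0.1403, 0.022]
ee_rot: [0.001, 0.707, 0.707, 0.0]
contact_force: [-0.5, 0.4, -0.2]
width: 0.0577
gripper_force: 0.0
```

Emit:
{"name": "play_rows", "arguments": {"motion": [[0,0,0,0,18],[0,0,0,0,18],[0,0,0,0,18],[0,0,0,0,18],[0,0,0,0,18]]}}

```text
clock: 14.7
position: [0.4322, -0.1403, 0.0222]
ee_rot: [0.001, 0.707, 0.707, 0.0]
contact_force: [0.0, 0.2, 6.7]
width: 0.0291
gripper_force: 39.2
```

Emit:
{"name": "play_rows", "arguments": {"motion": [[0,0,-1.2,0,18],[0,0,-2.4,0,18],[0,0,-3.1,0,18],[0,0,-3.1,0,18]]}}

```text
clock: 15.2
position: [0.4327, -0.1406, 0.1474]
ee_rot: [0.003, 0.707, 0.707, 0.001]
contact_force: [-0.0, 0.1, -1.6]
width: 0.0289
gripper_force: 39.9
```

```bash
python3 go.py .6361 .1752 .145 -8
```

```text
clock 15.2 pos [ 0.4327 -0.1406  0.1474] yaw 0.02 q [-0.47  0.16  1.89  0.    1.09 -0.47] w 0.0289 gf 39.886295716278255 F [-0.   0.1 -1.6]
row [7.893 5.089 0.066] turn 0.802 tilt -0.99998
```

Emit:
{"name": "play_rows", "arguments": {"motion": [[1.2,0.8,0,0.8,18],[2.4,1.6,0,0.8,18],[3.6,2.4,0,0.8,18],[4.8,3.1,0,0.8,18],[5.9,3.8,0,0.8,18]]}}

```text
clock: 15.82
position: [0.5828, 0.0979, 0.1431]
ee_rot: [-0.001, 0.754, 0.656, -0.001]
contact_force: [0.7, -0.1, -0.3]
width: 0.0289
gripper_force: 39.9
```

Emit:
{"name": "play_rows", "arguments": {"motion": [[0,0,0,0,18],[0,0,0,0,18]]}}

```text
clock: 16.08
position: [0.5817, 0.0959, 0.1434]
ee_rot: [-0.001, 0.754, 0.656, -0.002]
contact_force: [-1.0, -0.1, -1.1]
width: 0.0291
gripper_force: 39.9
```

```bash
python3 go.py .6361 .1752 .145 -8
```

```text
clock 16.075 pos [0.5817 0.0959 0.1434] yaw -7.94 q [ 0.05  0.36  1.61 -0.    1.18  0.18] w 0.0291 gf 39.91432597045787 F [-1.  -0.1 -1.1]
row [ 2.151  1.073 -0.047] turn 0.006 tilt -0.99999
```

Emit:
{"name": "play_rows", "arguments": {"motion": [[1.1,0.55,0,0,18],[2.15,1.07,0,0,18],[2.15,1.07,1,0,18],[2.15,1.07,2,0,18],[2.15,1.07,2,0,18]]}}

```text
clock: 16.7
position: [0.6336, 0.1733, 0.0614]
ee_rot: [-0.002, 0.755, 0.656, -0.004]
contact_force: [-0.6, -0.3, -0.5]
width: 0.029
gripper_force: 39.9
```

Emit:
{"name": "play_rows", "arguments": {"motion": [[0,0,0,0,18],[0,0,0,0,18],[0,0,0,0,18]]}}

```text
clock: 17.08
position: [0.6384, 0.1754, 0.0669]
ee_rot: [0.001, 0.755, 0.656, 0.001]
contact_force: [-0.1, -0.2, -0.6]
width: 0.0287
gripper_force: 39.9
```

```bash
python3 go.py .6361 .1752 .0265 -8
```

```text
clock 17.075 pos [0.6384 0.1754 0.0669] yaw -8.0 q [0.16 0.52 1.54 0.   1.08 0.3 ] w 0.0287 gf 39.87765051308088 F [-0.1 -0.2 -0.6]
row [-0.013 -0.059  1.009] turn 0.0 tilt -1.0
```

Emit:
{"name": "play_rows", "arguments": {"motion": [[0,-0.04,0.4,0,18],[0,-0.04,0.8,0,18],[0,-0.04,1.0,0,18],[0,-0.04,1.0,0,18],[0,-0.04,1.0,0,18]]}}

```text
clock: 17.7
position: [0.6347, 0.1755, 0.026]
ee_rot: [-0.001, 0.755, 0.656, -0.001]
contact_force: [-3.6, -0.3, 10.9]
width: 0.0287
gripper_force: 41.1
```

```bash
python3 go.py .6361 .1752 .0262 -8
```

```text
clock 17.7 pos [0.6347 0.1755 0.026 ] yaw -7.97 q [ 0.16  0.56  1.58 -0.    1.    0.3 ] w 0.0287 gf 41.137497065356 F [-3.6 -0.3 10.9]
row [-0.001  0.036 -0.006] turn 0.003 tilt -1.0
```

On the floor, so release.

Emit:
{"name": "play_rows", "arguments": {"motion": [[0,0,-0.02,0,18],[0,0,-0.02,0,50],[0,0,-0.02,0,50],[0,0,-0.02,0,50],[0,0,-0.02,0,50]]}}

```text
clock: 18.32
position: [0.6359, 0.1756, 0.0256]
ee_rot: [-0.0, 0.755, 0.656, -0.0]
contact_force: [-0.2, -0.5, 0.3]
width: 0.05
gripper_force: 0.0
```

Emit:
{"name": "play_rows", "arguments": {"motion": [[0,0,-0.6,0,50],[0,0,-1.7,0,65],[0,0,-2.8,0,65],[0,0,-2.8,0,65],[0,0,-2.8,0,65]]}}

```text
clock: 18.95
position: [0.6354, 0.1755, 0.1375]
ee_rot: [-0.0, 0.755, 0.656, -0.0]
contact_force: [0.8, 0.1, 0.5]
width: 0.0653
gripper_force: 0.0
```

```bash
python3 go.py .457 .1395 .13 0
```

```text
clock 18.95 pos [0.6354 0.1755 0.1375] yaw -7.98 q [0.16 0.46 1.45 0.   1.23 0.3 ] w 0.0653 gf 0.0 F [0.8 0.1 0.5]
row [-1.511 -4.29   0.19 ] turn -0.798 tilt -1.0
```

Emit:
{"name": "play_rows", "arguments": {"motion": [[-1.51,-4.29,0,0,65],[-1.51,-4.29,0,0,65],[-1.51,-4.29,0,0,65],[-1.51,-4.29,0,0,65],[-1.51,-4.29,0.5,0,65]]}}

```text
clock: 19.58
position: [0.4583, 0.1398, 0.118]
ee_rot: [0.001, 0.755, 0.656, 0.001]
contact_force: [0.1, 0.4, 0.8]
width: 0.0656
gripper_force: 0.0
```

Emit:
{"name": "play_rows", "arguments": {"motion": [[0,0,0.5,0,65],[0,0,0.5,0,65],[0,0,0.5,0,65]]}}

```text
clock: 19.95
position: [0.4581, 0.1397, 0.0978]
ee_rot: [-0.0, 0.755, 0.656, -0.0]
contact_force: [-1.6, -0.2, -1.0]
width: 0.0649
gripper_force: 0.0
```

```bash
python3 go.py .457 .1395 .021 -8
```

```text
clock 19.95 pos [0.4581 0.1397 0.0978] yaw -7.98 q [0.15 0.25 1.91 0.   0.98 0.29] w 0.0649 gf 0.0 F [-1.6 -0.2 -1. ]
row [-0.01  -0.026  1.919] turn 0.002 tilt -1.0
```

Emit:
{"name": "play_rows", "arguments": {"motion": [[0,-0.03,0.8,0,65],[0,-0.03,1.6,0,65],[0,-0.03,1.92,0,65],[0,-0.03,1.92,0,65],[0,-0.03,1.92,0,65]]}}

```text
clock: 20.58
position: [0.4575, 0.14, 0.0221]
ee_rot: [0.001, 0.755, 0.656, 0.001]
contact_force: [0.1, 0.0, 0.4]
width: 0.0652
gripper_force: 0.0
```

Emit:
{"name": "play_rows", "arguments": {"motion": [[0,0,0,0,20],[0,0,0,0,20],[0,0,0,0,20],[0,0,0,0,20],[0,0,0,0,20]]}}

```text
clock: 21.2
position: [0.457, 0.1399, 0.022]
ee_rot: [0.0, 0.755, 0.656, 0.001]
contact_force: [-0.3, -0.5, 6.5]
width: 0.0302
gripper_force: 39.5
```

Emit:
{"name": "play_rows", "arguments": {"motion": [[0,0,-1.2,0,20],[0,0,-2.4,0,20],[0,0,-3.1,0,20],[0,0,-3.1,0,20]]}}

```text
clock: 21.7
position: [0.4578, 0.1401, 0.1471]
ee_rot: [0.001, 0.755, 0.656, 0.002]
contact_force: [0.5, -0.4, -1.8]
width: 0.0301
gripper_force: 40.4
```

```bash
python3 go.py .628 .1178 .145 -8
```

```text
clock 21.7 pos [0.4578 0.1401 0.1471] yaw -7.98 q [0.15 0.2  1.84 0.   1.1  0.29] w 0.0301 gf 40.351376524195075 F [ 0.5 -0.4 -1.8]
row [0.039 4.29  0.074] turn 0.002 tilt -0.99999
```

Emit:
{"name": "play_rows", "arguments": {"motion": [[0.04,1.2,0,0,20],[0.04,2.4,0,0,20],[0.04,3.5,0,0,20],[0.04,4.27,0,0,20],[0.04,4.27,0,0,20]]}}

```text
clock: 22.32
position: [0.6269, 0.117, 0.1421]
ee_rot: [-0.001, 0.755, 0.656, -0.001]
contact_force: [-1.0, -1.0, -0.4]
width: 0.03
gripper_force: 40.3
```

Emit:
{"name": "play_rows", "arguments": {"motion": [[0,0,0.7,0,20],[0,0,1.4,0,20],[0,0,2.0,0,20],[0,0,2.0,0,20],[0,0,2.0,0,20]]}}

```text
clock: 22.95
position: [0.6254, 0.1178, 0.0653]
ee_rot: [-0.0, 0.755, 0.656, -0.0]
contact_force: [0.8, -0.3, -0.0]
width: 0.03
gripper_force: 40.3
```

```bash
python3 go.py .628 .1178 .0262 -8
```

```text
clock 22.95 pos [0.6254 0.1178 0.0653] yaw -7.97 q [0.08 0.49 1.6  0.   1.05 0.22] w 0.03 gf 40.31582760158926 F [ 0.8 -0.3 -0. ]
row [0.008 0.066 0.978] turn 0.003 tilt -1.0
```

Emit:
{"name": "play_rows", "arguments": {"motion": [[0,0.05,0.4,0,20],[0,0.05,0.8,0,20],[0,0.05,0.96,0,20],[0,0.05,0.96,0,20],[0,0.05,0.96,0,20]]}}

```text
clock: 23.58
position: [0.6277, 0.1174, 0.0264]
ee_rot: [-0.0, 0.755, 0.656, -0.0]
contact_force: [-0.1, 0.4, -0.3]
width: 0.0304
gripper_force: 40.4
```

Emit:
{"name": "play_rows", "arguments": {"motion": [[0,0,0,0,50],[0,0,0,0,50],[0,0,0,0,50],[0,0,0,0,50]]}}

```text
clock: 24.08
position: [0.6277, 0.1174, 0.0268]
ee_rot: [0.0, 0.755, 0.656, 0.0]
contact_force: [-0.3, 0.7, -0.2]
width: 0.05
gripper_force: 0.0
```

Emit:
{"name": "play_rows", "arguments": {"motion": [[0,0,-0.6,0,50],[0,0,-1.7,0,65],[0,0,-2.6,0,65],[0,0,-2.6,0,65],[0,0,-2.6,0,65]]}}

```text
clock: 24.7
position: [0.627, 0.1174, 0.1301]
ee_rot: [-0.0, 0.755, 0.656, -0.0]
contact_force: [0.1, -0.1, 0.1]
width: 0.065
gripper_force: 0.0
```

```bash
python3 go.py .4262 .2598 .13 -8
```

```text
clock 24.7 pos [0.627  0.1174 0.1301] yaw -7.98 q [0.08 0.44 1.52 0.   1.19 0.22] w 0.065 gf 0.0 F [ 0.1 -0.1  0.1]
row [ 2.83  -5.466  0.008] turn 0.002 tilt -1.0
```

Emit:
{"name": "play_rows", "arguments": {"motion": [[2.83,-5.47,0,0,65],[2.83,-5.47,0,0,65],[2.83,-5.47,0,0,65],[2.83,-5.47,0,0,65],[2.83,-5.47,0,0,65]]}}

```text
clock: 25.32
position: [0.4216, 0.2608, 0.1291]
ee_rot: [-0.001, 0.753, 0.658, -0.003]
contact_force: [1.3, 0.0, 0.4]
width: 0.0652
gripper_force: 0.0
```

Emit:
{"name": "play_rows", "arguments": {"motion": [[0,0,0.7,0,65],[0,0,0.7,0,65],[0,0,0.7,0,65]]}}

```text
clock: 25.7
position: [0.4275, 0.2594, 0.1025]
ee_rot: [-0.0, 0.755, 0.656, -0.0]
contact_force: [-0.6, -0.2, 0.3]
width: 0.065
gripper_force: 0.0
```

```bash
python3 go.py .4262 .2598 .021 -8
```

```text
clock 25.7 pos [0.4275 0.2594 0.1025] yaw -8.04 q [ 0.41  0.28  1.86 -0.    1.01  0.55] w 0.065 gf 0.0 F [-0.6 -0.2  0.3]
row [ 0.005 -0.031  2.038] turn -0.004 tilt -1.0
```

Emit:
{"name": "play_rows", "arguments": {"motion": [[0,-0.03,0.8,0,65],[0,-0.03,1.6,0,65],[0,-0.03,2.04,0,65],[0,-0.03,2.04,0,65],[0,-0.03,2.04,0,65]]}}

```text
clock: 26.32
position: [0.4268, 0.2603, 0.0221]
ee_rot: [0.0, 0.755, 0.656, 0.001]
contact_force: [-1.0, 0.2, 0.4]
width: 0.0652
gripper_force: 0.0
```

Emit:
{"name": "play_rows", "arguments": {"motion": [[0,0,0,0,22],[0,0,0,0,22],[0,0,0,0,22],[0,0,0,0,22],[0,0,0,0,22]]}}

```text
clock: 26.95
position: [0.4262, 0.2604, 0.022]
ee_rot: [0.0, 0.755, 0.656, 0.001]
contact_force: [-0.1, -0.1, 6.2]
width: 0.0305
gripper_force: 39.3
```

Emit:
{"name": "play_rows", "arguments": {"motion": [[0,0,-1.2,0,22],[0,0,-2.4,0,22],[0,0,-3.1,0,22],[0,0,-3.1,0,22]]}}

```text
clock: 27.45
position: [0.4269, 0.2607, 0.1471]
ee_rot: [0.001, 0.755, 0.656, 0.003]
contact_force: [-0.1, -0.4, -0.6]
width: 0.0302
gripper_force: 40.0
```

```bash
python3 go.py .6199 .0604 .147 -8
```

```text
clock 27.45 pos [0.4269 0.2607 0.1471] yaw -7.98 q [0.41 0.23 1.8  0.   1.11 0.55] w 0.0302 gf 39.99961853027344 F [-0.1 -0.4 -0.6]
row [-4.289  5.473  0.016] turn 0.002 tilt -0.99999
```

Emit:
{"name": "play_rows", "arguments": {"motion": [[-0.9,1.1,0,0,22],[-1.8,2.3,0,0,22],[-2.7,3.45,0,0,22],[-3.6,4.6,0,0,22],[-4.2,5.3,0,0,22]]}}

```text
clock: 28.08
position: [0.6129, 0.0619, 0.1425]
ee_rot: [-0.001, 0.755, 0.656, -0.001]
contact_force: [-0.5, 0.9, -0.7]
width: 0.0303
gripper_force: 40.0
```

Emit:
{"name": "play_rows", "arguments": {"motion": [[0,0,0,0,22],[0,0,0,0,22]]}}

```text
clock: 28.32
position: [0.6106, 0.0646, 0.1431]
ee_rot: [-0.002, 0.755, 0.656, -0.001]
contact_force: [-0.1, 0.6, -1.0]
width: 0.0303
gripper_force: 40.0
```

```bash
python3 go.py .6199 .0604 .065 -8
```

```text
clock 28.325 pos [0.6106 0.0646 0.1431] yaw -8.0 q [-0.01  0.39  1.55  0.    1.2   0.13] w 0.0303 gf 40.0419420003891 F [-0.1  0.6 -1. ]
row [-0.071  0.254  1.952] turn -0.0 tilt -0.99999
```

Emit:
{"name": "play_rows", "arguments": {"motion": [[-0.08,0.2,0.7,0,22],[-0.08,0.2,1.4,0,22],[-0.08,0.2,1.95,0,22],[-0.08,0.2,1.95,0,22],[-0.08,0.2,1.95,0,22]]}}

```text
clock: 28.95
position: [0.6196, 0.0608, 0.0678]
ee_rot: [0.0, 0.754, 0.657, 0.0]
contact_force: [-0.1, -0.0, -0.9]
width: 0.0305
gripper_force: 40.0
```

```bash
python3 go.py .6199 .0604 .0262 -8
```

```text
clock 28.95 pos [0.6196 0.0608 0.0678] yaw -7.92 q [-0.01  0.47  1.63  0.    1.04  0.12] w 0.0305 gf 40.02485454082489 F [-0.1 -0.  -0.9]
row [-0.009  0.008  1.04 ] turn 0.008 tilt -1.0
```

Emit:
{"name": "play_rows", "arguments": {"motion": [[0,0,0.4,0,22],[0,0,0.8,0,22],[0,0,1.02,0,22],[0,0,1.02,0,22],[0,0,1.02,0,22]]}}

```text
clock: 29.58
position: [0.6195, 0.0599, 0.0258]
ee_rot: [-0.0, 0.755, 0.656, -0.0]
contact_force: [0.6, 0.1, -0.6]
width: 0.0305
gripper_force: 40.5
```

Emit:
{"name": "play_rows", "arguments": {"motion": [[0,0,0,0,50],[0,0,0,0,50],[0,0,0,0,50],[0,0,0,0,50]]}}

```text
clock: 30.08
position: [0.6197, 0.06, 0.0264]
ee_rot: [0.0, 0.755, 0.656, 0.0]
contact_force: [-0.0, 0.3, 0.2]
width: 0.0499
gripper_force: 0.0
```

Emit:
{"name": "play_rows", "arguments": {"motion": [[0,0,-0.6,0,50],[0,0,-1.7,0,65],[0,0,-3,0,65],[0,-1.5,-3,0,65],[0,-3,-3,0,65]]}}

```text
clock: 30.7
position: [0.5002, 0.0767, 0.1471]
ee_rot: [0.001, 0.755, 0.656, 0.001]
contact_force: [-1.1, -0.4, 0.5]
width: 0.0652
gripper_force: 0.0
```

Emit:
{"name": "play_rows", "arguments": {"motion": [[0,-1.5,-1.5,0,65],[0,-3,-3,0,65],[0,-3,-3,0,65],[0,-3,-3,0,65]]}}

```text
clock: 31.2
position: [0.3814, 0.0937, 0.269]
ee_rot: [0.002, 0.754, 0.657, 0.003]
contact_force: [0.8, -0.5, 0.3]
width: 0.0649
gripper_force: 0.0
```

Run:
```python
from h import *
from rig import manip
g=manip.get_image('scene');a=g['img'][130:340,150:430,::-1];b=manip.get_image('top')['img'][130:290,170:410,::-1]
cv2.imwrite('pics/f.png',np.vstack([cv2.resize(a,(560,420)),cv2.resize(b,(560,180))[:180]]))
P=cloud(g);X,Y,Z=[P[...,i] for i in range(3)]
for n,x,y in(('silver',.636,-.074),('adapter',.644,-.132),('black',.636,.175),('socket',.628,.118),('jar',.62,.06),('reject',.434,-.053)):
    m=(abs(X-x)<.026)&(abs(Y-y)<.026)&(Z>.03);t=np.percentile(P[m][:,2],97);q=P[m&(Z>t-.005)];print(n,m.sum(),t,q.mean(0))
```

```text
silver 252 0.07178481825342573 [ 0.63784638 -0.07438843  0.06946862]
adapter 291 0.06675353445935561 [ 0.64359034 -0.13132112  0.06656828]
black 298 0.07139953380806731 [0.63452308 0.1765521  0.06956972]
socket 240 0.05486589144894712 [0.62728047 0.11944476 0.05289194]
jar 240 0.056712937749050084 [0.61824091 0.06042367 0.05413423]
reject 201 0.06918969533677033 [ 0.43467081 -0.05196132  0.06675348]
```

View pics/f.png

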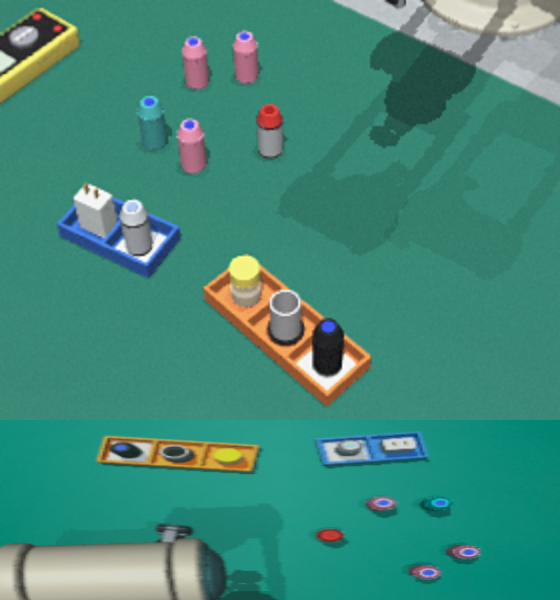

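All five items stand upright in their own compartments, with the silver charger (137,230) and the black charger (327,350) on the white pads. The reject and the look-alikes have not moved.

```bash
python3 -c "
from rig import manip
print(manip.sign_off())"
```

```text
the job is handed in; nothing more can be done
None
```

Both kits are made up and handed in at about 31 s: each item stands upright in its own compartment, with the silver and black chargers on the white pads, and I never touched the reject charger, multimeter or screwdriver.

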